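# Drive the worn bush out of a rolling-mill bearing block

### The arm

A 6-joint arm with a two-finger parallel gripper is mounted at the origin on the work surface. World frame = base frame: x ahead of the robot, y to its left, z up, the work surface at z = 0. Lengths are in m, angles in degrees, forces in N, time in s.
With the tool pointing down it reaches from about 0.325 to 0.85 m from the base axis. Payload 15.5 kg.
Tool frame: the origin (TCP) lies midway between the tips of the shut fingers; the grasp point (between the pads) lies 19 mm behind it; z points along the fingers, y is the line along which they close (so a half turn about z gives the same grasp; the last joint's range is limited). The gripper opens to 91 mm and grips with 3 to 60 N. Pads are 32 mm wide; open, the fingers measure 118 mm over their backs; the gripper's body (76 mm by 178 mm) begins 60 mm behind the grasp point.
Start: joints at [57.897, 28.281, 77.091, -0, 74.628, -5.472], TCP at [0.28, 0.559, 0.214] pointing down, gripper open.
Joint ranges: [-166.48, 166.48], [-47.26, 123.95], [12.59, 153.08], [-70.14, 250.14], [6.76, 159.57], [-176.63, 176.63]. Speed limits (degrees/s): [108.29, 108.29, 147.25, 172.46, 172.46, 172.46].

### API

Orientations are given as a 3x3 rotation matrix whose columns are the frame's x, y, z axes.
In Python, from bench import ctrl gives the robot as it stands. The module is installed in compiled form; this text tells all that it offers. Calls block until the motion is done:
- ctrl.goto(position, orientation): joint-space move of the TCP to a pose.
- ctrl.move_l(position, vel=0.15, ori=None, contact_N=None): straight line of the TCP; ori=None keeps the orientation; vel is the mean speed in m/s. With contact_N (N) it stops when the force on the tool has changed by that much, and returns True; else False.
- ctrl.movej(angles): joint-space move.
- ctrl.command_gripper(opening): opening from 0.0 (shut) to 1.0 (fully open); the grip force is fixed at half the most; returns when the fingers have stopped.
- ctrl.sleep(seconds).
- ctrl.ik(position, orientation): joint angles nearest the present ones, or None.
- ctrl.read_camera(name): name is "side" or "top"; returns the picture (420x560x3 uint8, blue, green, red); there is no depth.
- ctrl.camera_params(name): a dict with "fx", "fy", "cx", "cy" (pixels), "pose" (4x4, takes a point from camera to world coordinates). Camera axes: x right, y up, looking along -z (the intrinsics and any distortion apply to the point x, -y, -z); pixel columns grow to the right and rows downward; lengths in m; the calibration is good to about 2 mm. A picture is of the moment at which its call begins. camera_params takes no time and is no camera call.
A pose or a line that the arm cannot do raises ctrl.MotionError and nothing moves.
- ctrl.sign_off(): hands the job in; it is judged then, once.
Readings, each from a call of its own:
- ctrl.current_t(): time.
- ctrl.current_q(): joint angles.
- ctrl.current_dq(): joint speeds.
- ctrl.current_effort(): joint torques, N m.
- ctrl.current_tool_pos(): TCP position.
- ctrl.current_eef_rot(): TCP orientation.
- ctrl.current_contact_force(): force on the tool from outside, world axes, zero at the start.
- ctrl.current_wrist_torque(): the same for the moment, N m.
- ctrl.current_grip_width(): opening from 0.0 (shut) to 1.0 (fully open).
- ctrl.current_grasp_force(): force on a finger pad.
Only numpy, scipy, OpenCV 4.12 (cv2) and the standard library are available. Lean on these libraries where they do the work, as an engineer would, in place of code of your own. Each camera call takes 0.05 s, during which the arm holds its last target. There are 200 camera calls.

### The job

Drive the worn copper-coloured bush out of the green bearing block: take the stepped drift from the wooden punch rack, feel its nose into the bush from above and press straight down, gently and without forcing or hammering, until the bush has dropped through into the stand's tray and the brass collar bears lightly on the boss round the bore. Then draw the drift out, lower it back into its hole in the rack so that it hangs upright by its collar, and leave the oiler, the tin and the hammer where they are.

Things in the scene. Friction and masses are not known exactly. Their poses are not given: they have to be found in the camera images.
- drift: Loose stepped steel drift, 0.38 kg, 153 mm long, round. Origin at its nose tip, z along it towards the handle. Nose 15.5 mm diameter, 0 to 8 mm (first 2 mm tapered); shank 22.5 mm, 8 to 63 mm, its step pushes on the bush's rim; brass collar 38 mm, 63 to 71 mm; dark handle 20 mm, 71 to 149 mm. Starts hanging upright in the rack hole by its collar.
- drift_grip (a point): Point on the drift's axis in the handle, 114 mm above the nose tip, where it is best gripped; axes as the drift.
- bush: Worn copper-coloured tube, outside 24, inside 17, 24 mm long, 45 g, press-fitted in the bearing block's bore; origin at its underside's centre, z up its axis. Starts inside the bore, underside 0 to 4 mm above the block's. Pressing it down takes about 10 to 20 N, different at each start; it comes free and falls once its top is within about 3 to 5 mm of the block's underside.
- block: Fixed pressing stand with a green cast bearing block bolted on two uprights; origin at the base's centre on the work surface, z up. Base 110 (x) by 140 mm (y), a felt-lined tray with 18 mm lips at its x ends. Block 56 by 104 mm, underside 68 and top 108 mm up, rigid; a bore of 24.5 mm passes right down its centre. Two 13 mm cap screws stand 7 mm above its top at y = -40 and 40 mm.
- bore_mouth (a point): Point on the bore's axis level with the flat top face of the bearing block, axes as block. A bright round boss, 40 mm outside and 25.5 mm inside, surrounds the bore and stands 2 to 14 mm above this face; how much differs at each start and is not measured, so the collar's landing must be felt.
- rack: Fixed pale wooden punch rack, 72 mm (x) by 150 mm (y), 75 mm high, origin at the centre of its underside, z up. The drift's through hole is near its -y end; four thin fixed steel punches stand up to 60 mm above its top near its +y end (y from 15 to 63 mm).
- rack_hole (a point): Centre of the drift's hole, 27 mm in diameter, in the rack's top face, 75 mm above the work surface and 50 mm from the rack's centre towards its -y; axes as the rack. The drift hangs here with its collar on the rack's top and its tip 63 mm below this point.
- tin: Closed yellow tin, 75 by 110 mm, 28 mm high, loose bystander, origin at the centre of its underside.
- oiler: Amber bottle with a red cap, 52 mm in diameter, 120 mm high, loose bystander, origin at the centre of its underside.
- hammer: Hammer with a wooden handle, 240 mm long, lying flat beyond the block, loose bystander, origin at its middle on the underside, its length along its own x.

How it is judged (in metres and radians):
On the way, in this order (a step that is already met when the one before it is completed fails the run):
1. the drift's nose is in the bush and its step presses the bush down the bore (horizontal distance between drift and bore_mouth below 0.004 m and angle between drift's own z axis and vertical below 0.1 rad and z of drift in the frame of bush below 0.0185 m and contact force between drift and bush above 3 N), for 0.1 s.
2. the bush has dropped out under the block and the drift's collar bears on the boss (z of bush in the frame of block below 0.04 m and horizontal distance between drift and bore_mouth below 0.004 m and z of drift in the frame of bore_mouth below -0.048 m and contact force between drift_c2 and block above 3 N), for 0.05 s.
At the end, for the whole second after the job is handed in: The bush lies at rest in the tray under the block (at most 40 mm up, within 55 mm of the stand's centre along x, 30 mm along y); the drift hangs at rest by its collar in its rack hole, tip within 6 mm of the hole's axis, at least 60 mm below the rack's top, tilted under 0.08 rad (z of bush in the frame of block below 0.04 m and x of bush in the frame of block between -0.055 and 0.055 m and y of bush in the frame of block between -0.03 and 0.03 m and linear speed of each of bush, drift below 0.02 m/s and horizontal distance between drift and rack_hole below 0.006 m and angle between drift's own z axis and vertical below 0.08 rad and z of drift in the frame of rack_hole below -0.06 m); the robot touches nothing.
It fails at once if the drift is pressed or scraped against the block with more than 18 N (contact force between drift and block above 18 N).
It fails at once if the drift is forced on the bush with more than 40 N (contact force between drift and bush above 40 N).
It fails at once if the drift is dropped or rammed into the rack with more than 30 N (contact force between drift and rack above 30 N).
It fails at once if the bush is pushed or pulled with the fingers (contact force between the fingers and bush above 1 N).
It fails at once if the oiler, the tin or the hammer is moved more than 20 mm (distance of any of oiler, tin, hammer from where it was at the start of the episode above 0.02 m).
It also fails if it takes over 69 s, if anything falls off the work surface, if the arm or the gripper's body presses on something with over 40 N, if the wrist force passes 120 N, or if a joint passes its speed limit or range.

## Working session

There is one attempt and no reset: what is moved stays moved. The work goes in short steps, each a Python script; the robot and the scene stay as the last script left them, time stands still between calls to the robot, and variables do not carry over. Pictures are saved under pics/ and viewed, at most 10 in all, crops included, and the job is handed in when it is done.

```bash
mkdir -p pics; python3 - <<'E'
from bench import ctrl
import cv2
for n in("top","side"):
    cv2.imwrite(f"pics/{n}0.png",ctrl.read_camera(n))
    p=ctrl.camera_params(n); print(p)
print(ctrl.current_t(),ctrl.current_eef_rot(),ctrl.current_contact_force())
E
```

```text
{'fx': 488.71101071619813, 'fy': 488.71101071619813, 'cx': 283.47005641154885, 'cy': 214.07483420126042, 'pose': array([[ 0.02261422,  0.9873738 , -0.15678513,  0.4815248 ],
       [-0.99972572,  0.02137864, -0.00956282, -0.01792537],
       [-0.00609023,  0.15695838,  0.98758644,  1.05366674],
       [ 0.        ,  0.        ,  0.        ,  1.        ]])}
{'fx': 468.12549548885806, 'fy': 468.12549548885806, 'cx': 277.8284211710726, 'cy': 210.0028676301514, 'pose': array([[-0.93662509,  0.28328469, -0.20611457,  0.39518069],
       [-0.35014349, -0.73759313,  0.57736983,  0.67387863],
       [ 0.01153135,  0.61294874,  0.79003852,  1.03043879],
       [ 0.        ,  0.        ,  0.        ,  1.        ]])}
0.1 [[-8.93911705e-01  4.48242726e-01 -5.68195459e-04]
 [ 4.48243077e-01  8.93911225e-01 -9.30035058e-04]
 [ 9.10348496e-05 -1.08605891e-03 -9.99999406e-01]] [-0.68017435  0.71625994  0.31367811]
```

View pics/top0.png

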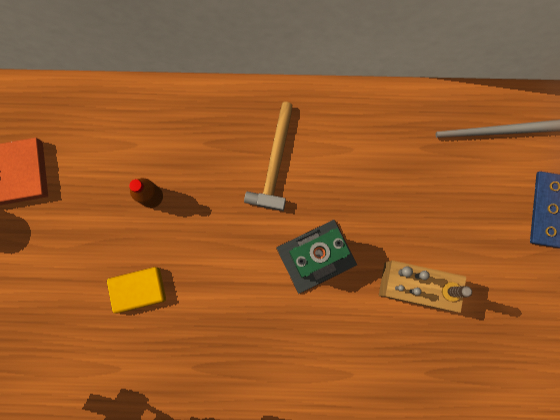

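View pics/side0.png

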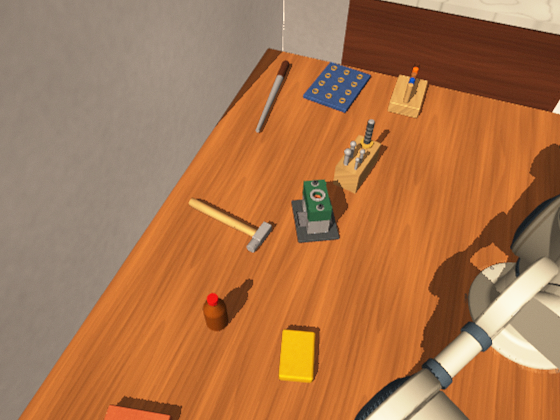

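```bash
python3 - <<'E'
import cv2,numpy as np
a=cv2.imread("pics/top0.png")[210:325,270:480]; b=cv2.imread("pics/side0.png")[110:250,280:390]
a=cv2.resize(a,None,fx=3.8,fy=3.8,interpolation=cv2.INTER_CUBIC); b=cv2.resize(b,None,fx=4,fy=4,interpolation=cv2.INTER_CUBIC)
cv2.imwrite("pics/top_c.png",a);cv2.imwrite("pics/side_c.png",b);print(a.shape,b.shape)
E
```

```text
(437, 798, 3) (560, 440, 3)
```

View pics/top_c.png

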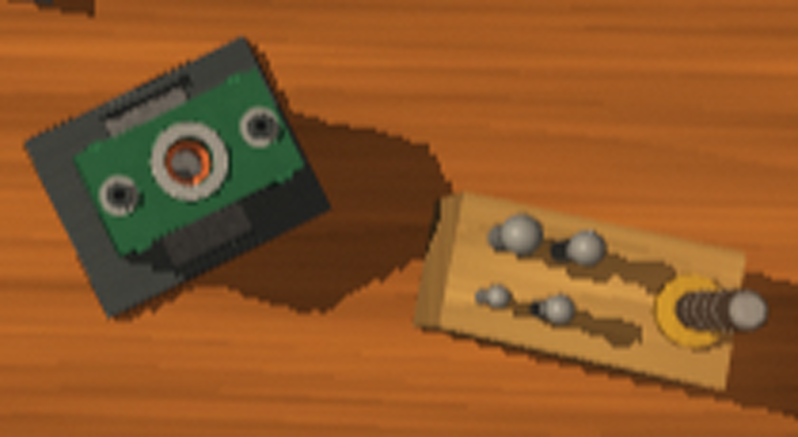

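View pics/side_c.png

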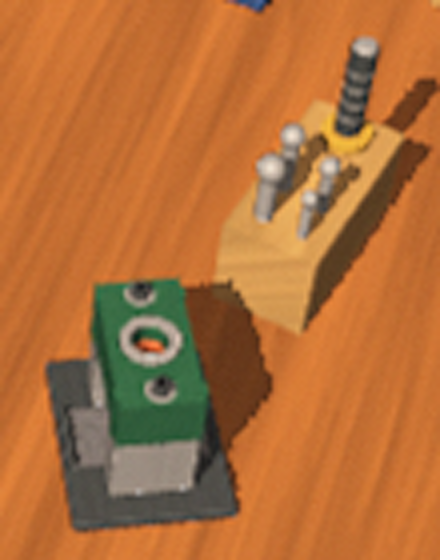

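```bash
cat > h.py <<'E'
from bench import ctrl
import numpy as np, cv2
from scipy.optimize import least_squares
P={n:ctrl.camera_params(n) for n in("top","side")}
def proj(n,p):
    c=P[n]; T=np.linalg.inv(c["pose"]); q=T[:3,:3]@np.asarray(p,float)+T[:3,3]
    return np.array([c["cx"]+c["fx"]*q[0]/-q[2], c["cy"]+c["fy"]*q[1]/q[2]])
def px(n,u,v):  # from first crops
    s,ox,oy=(3.8,270,210) if n=="top" else (4,280,110)
    return np.array([ox+(u+.5)/s-.5, oy+(v+.5)/s-.5])
def body(X,p):
    c,s=np.cos(X[2]),np.sin(X[2]); return np.array([X[0]+c*p[0]-s*p[1],X[1]+s*p[0]+c*p[1],p[2]])
E
python3 - <<'E'
from h import *
rk=[("top",745,252,(36,-75,75)),("top",726,389,(-36,-75,75)),("top",462,194,(36,75,75)),("top",441,328,(-36,75,75)),
("side",222,232,(36,75,75)),("side",318,262,(-36,75,75)),("side",318,100,(36,-75,75)),("side",405,138,(-36,-75,75))]
bk=[("top",245,38,(55,-70,8)),("top",25,145,(55,70,8)),("top",110,320,(-55,70,8)),("top",330,208,(-55,-70,8)),
("top",119,195,(0,40,115)),("top",261,127,(0,-40,115)),("top",190,161,(0,0,-1)),("top",78,155,(28,52,108)),("top",303,172,(-28,-52,108)),("top",122,255,(-28,52,108)),
("side",140,291,(0,-40,115)),("side",161,387,(0,40,115)),("side",150,340,(0,0,-1)),("side",95,285,(28,-52,108)),("side",180,280,(-28,-52,108)),("side",207,400,(-28,52,108))]
dr=[("top",695,312,83),("side",349,133,83),("top",748,310,165),("side",366,45,165)]
def f(X,M):
    out=[]
    for n,u,v,p in M:
        p=np.array(p)/1e3
        if p[2]<0:p[2]=X[3]
        out.append(proj(n,body(X,p))-px(n,u,v))
    return np.concatenate(out)
for nm,M,x0 in(("rack",rk,[.4,-.3,0.2,.1]),("block",bk,[.45,-.1,-.4,.115])):
    r=least_squares(f,x0,args=(M,),loss="soft_l1",x_scale=[.1,.1,1,.1]); print(nm,r.x,np.degrees(r.x[2]));print(np.round(r.fun.reshape(-1,2),1).tolist())
    if nm=="rack":
        print("hole",body(r.x,(0,-.05,.075)))
        for z in(0,2):
            g=lambda X:np.concatenate([proj(n,(X[0],X[1],h/1e3))-px(n,u,v) for n,u,v,h in dr[z:z+2]])
            q=least_squares(g,[.4,-.4]);print("drift",q.x,np.round(q.fun,1))
    else: print("rep per cam bore with z=.116:",[least_squares(lambda X:proj(n,(X[0],X[1],.116))-px(n,u,v),r.x[:2]).x for n,u,v in(("top",190,161),("side",150,340))])
E
```

```text
rack [ 0.49883875 -0.29304424 -0.18345207  0.1       ] -10.511029430264413
[[0.4, -0.0], [-0.0, 0.1], [0.2, -0.2], [-0.5, 0.3], [0.4, -1.1], [-0.1, 1.5], [-0.8, 0.3], [-0.0, -0.3]]
hole [ 0.48971751 -0.34220523  0.075     ]
drift [ 0.48863484 -0.34252753] [-0.2  0.1 -0.1 -0.4]
drift [ 0.48976527 -0.34061976] [ 0.1  0.  -0.1  0.3]
block [ 0.55837795 -0.08022197  0.46976586  0.11161068] 26.91560124653105
[[0.1, -0.6], [-0.4, -0.8], [-0.4, 0.0], [0.9, 0.7], [0.1, 0.1], [0.1, -0.1], [0.0, 0.1], [-1.1, 0.4], [0.7, -1.2], [-0.0, 0.4], [0.2, -0.4], [0.1, -0.3], [0.1, -0.0], [-0.0, 0.3], [-0.2, -0.1], [0.2, 1.0]]
rep per cam bore with z=.116: [array([ 0.55824285, -0.07986316]), array([ 0.55786209, -0.07651466])]
```

```bash
cat >> h.py <<'E'
a=np.radians(-10.5)
def R(s):
    y=s*np.array([np.cos(a),np.sin(a),0]); z=np.array([0,0,-1.]); return np.column_stack([np.cross(y,z),y,z])
D=np.array([.489,-.342])
def st(m=""): print(m,round(ctrl.current_t(),2),"tcp",np.round(ctrl.current_tool_pos(),4),"F",np.round(ctrl.current_contact_force(),2),"w",round(ctrl.current_grip_width(),3))
E
python3 - <<'E'
from h import *
for s in(1,-1): print(s,ctrl.ik([*D,.107],R(s)),ctrl.ik([.558,-.08,.3],R(s)))
q=ctrl.current_q()
best=min((1,-1),key=lambda s:abs(ctrl.ik([*D,.22],R(s))[5])); print(best)
p=ctrl.current_tool_pos()
ctrl.move_l([p[0],p[1],.26],.2)
ctrl.goto([*D,.24],R(best)); st()
ctrl.move_l([*D,.107],.1,contact_N=6); st("down")
cv2.imwrite("pics/t1.png",ctrl.read_camera("top"))
f0=np.array(ctrl.current_contact_force())
ctrl.command_gripper(0.0); st("grip"); print(ctrl.current_grasp_force())
ctrl.move_l([*D,.117],.03); st("up10")
ctrl.move_l([*D,.215],.06); st("up"); print(ctrl.current_eef_rot())
E
```

```text
1 [-4.07005620e+01  3.28785463e+01  8.79307622e+01 -2.54444375e-14
  5.91906915e+01 -3.02005620e+01] [-1.42280169e+01  1.90925269e+01  7.85396676e+01 -2.54444375e-14
  8.23678056e+01 -3.72801688e+00]
-1 [-4.07005620e+01  3.28785463e+01  8.79307622e+01 -2.54444375e-14
  5.91906915e+01  1.49799438e+02] [-1.42280169e+01  1.90925269e+01  7.85396676e+01 -2.54444375e-14
  8.23678056e+01  1.76271983e+02]
1
 3.72 tcp [ 0.4894 -0.3415  0.24  ] F [-0.57  0.83  0.17] w 0.999
down 5.2 tcp [ 0.4893 -0.3422  0.1076] F [ 0.21 -1.3  -0.14] w 0.995
grip 6.33 tcp [ 0.489  -0.342   0.1069] F [-0.07 -0.64 -2.35] w 0.212
29.99546527862549
up10 6.82 tcp [ 0.489  -0.342   0.1172] F [ 0.41 -1.54 -3.38] w 0.219
up 8.6 tcp [ 0.4889 -0.3419  0.2147] F [-0.17 -1.38 -5.08] w 0.215
[[ 1.82218378e-01  9.83258003e-01 -4.02421442e-04]
 [ 9.83258049e-01 -1.82218244e-01  3.47933428e-04]
 [ 2.68779799e-04 -4.59083987e-04 -9.99999858e-01]]
```

```bash
python3 - <<'E'
from h import *
B=[.5584,-.0802]
ctrl.move_l([*D,.27],.15)
ctrl.move_l([*B,.27],.12); 
ctrl.move_l([*B,.228],.1); ctrl.sleep(.2); st()
s=ctrl.read_camera("side"); t=ctrl.read_camera("top")
cv2.imwrite("pics/s2f.png",s); cv2.imwrite("pics/t2f.png",t)
a=cv2.resize(s[125:255,270:370],None,fx=4,fy=4,interpolation=cv2.INTER_CUBIC)
b=cv2.resize(t[195:325,260:360],None,fx=4,fy=4,interpolation=cv2.INTER_CUBIC)
cv2.imwrite("pics/2.png",np.hstack([a,b]))
E
```

```text
12.29 tcp [ 0.5588 -0.0803  0.2287] F [-0.46  0.08 -4.13] w 0.213
```

View pics/2.png

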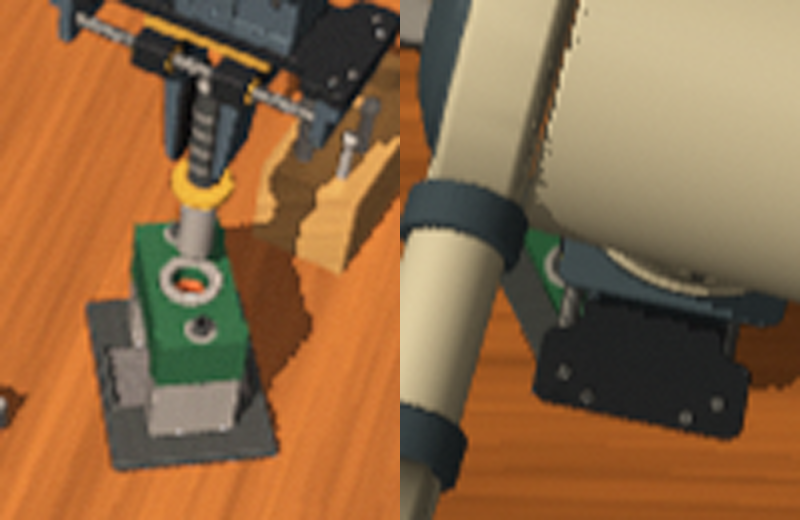

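```bash
python3 - <<'E'
from h import *
T=np.array(ctrl.current_tool_pos()); z0=T[2]-.095
cr=lambda p:np.round((proj("side",p)-[270,125]+.5)*4-.5,1)
for n,z in(("tip",0),("step",.008),("collar bot",.063),("collar top",.071)): print(n,cr([T[0],T[1],z0+z]))
for z in(.110,.112,.116): print(z,cr([.5584,-.0802,z]))
print(cr([.5684,-.0802,.112]),cr([.5584,-.0702,.112]))
a=cv2.imread("pics/s2f.png")[160:212,300:335]
cv2.imwrite("pics/3.png",cv2.resize(a,None,fx=11,fy=11,interpolation=cv2.INTER_CUBIC))
E
```

```text
tip [192.8 257.7]
step [193.8 249.4]
collar bot [201.  189.9]
collar top [202.2 180.8]
0.11 [190.2 281.6]
0.112 [190.5 279.6]
0.116 [190.9 275.6]
[175.5 275.3] [185.7 290.9]
```

View pics/3.png

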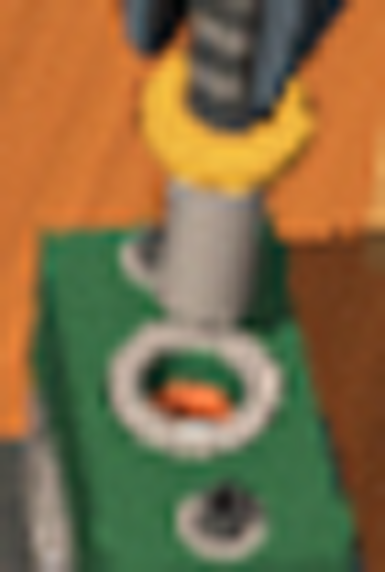

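```bash
python3 - <<'E'
from h import *
B=[.5580,-.0802]
ctrl.move_l([*B,.222],.03);ctrl.sleep(.3)
for i in range(6): st(); ctrl.sleep(.05)
c=ctrl.move_l([*B,.180],.012,contact_N=4); st(c); print("M",np.round(ctrl.current_wrist_torque(),3)); print("tip",ctrl.current_tool_pos()[2]-.095)
ctrl.sleep(.2); st()
E
```

```text
13.04 tcp [ 0.5581 -0.0802  0.2221] F [ 1.22 -1.4  -4.53] w 0.218
 13.09 tcp [ 0.558  -0.0802  0.2221] F [ 0.78 -0.6  -4.44] w 0.214
 13.14 tcp [ 0.558  -0.0802  0.2221] F [-0.09 -0.53 -3.35] w 0.214
 13.19 tcp [ 0.558  -0.0802  0.222 ] F [-0.38  0.93 -3.85] w 0.217
 13.24 tcp [ 0.558  -0.0802  0.222 ] F [ 0.53  0.05 -4.41] w 0.214
 13.29 tcp [ 0.558  -0.0802  0.222 ] F [-0.79  0.34 -3.27] w 0.217
True 16.23 tcp [ 0.558  -0.0802  0.1825] F [0.98 0.5  7.  ] w 0.214
M [-0.126  0.071  0.019]
tip 0.0874891502308093
 16.43 tcp [ 0.5581 -0.0802  0.1825] F [0.56 0.56 6.89] w 0.215
```

```bash
python3 - <<'E'
from h import *
B=[.5580,-.0802]
z=.1825
while z>.1580:
    z-=.0025
    c=ctrl.move_l([*B,z],.01,contact_N=16); st(c); 
    if c: break
print("M",np.round(ctrl.current_wrist_torque(),3))
E
```

```text
False 16.76 tcp [ 0.5584 -0.0803  0.1805] F [-0.01 -0.45  5.14] w 0.213
False 17.16 tcp [ 0.5584 -0.0803  0.1779] F [ 0.82 -0.1   5.47] w 0.218
False 17.56 tcp [ 0.5583 -0.0803  0.1753] F [0.28 0.15 5.4 ] w 0.22
False 17.96 tcp [ 0.5583 -0.0803  0.1727] F [ 1.46 -0.39  4.35] w 0.214
False 18.36 tcp [ 0.5582 -0.0802  0.1701] F [ 0.55 -0.35  4.1 ] w 0.215
False 18.76 tcp [ 0.5581 -0.0802  0.1675] F [ 1.01 -0.2   3.6 ] w 0.218
False 19.16 tcp [ 0.558  -0.0802  0.165 ] F [1.86 1.24 3.96] w 0.212
False 19.56 tcp [ 0.558  -0.0802  0.1625] F [ 1.26 -0.4   3.14] w 0.215
False 19.96 tcp [ 0.558  -0.0802  0.1599] F [ 1.7  -0.59  0.72] w 0.214
False 20.36 tcp [ 0.5577 -0.08    0.1571] F [ 1.53  1.44 -5.25] w 0.216
M [ 0.21  -0.621  0.011]
```

```bash
python3 - <<'E'
from h import *
B=[.5580,-.0802]
ctrl.sleep(.2); st()
c=ctrl.move_l([*B,.137],.004,contact_N=6); st(c)
for i in range(4): ctrl.sleep(.1); st()
print("M",np.round(ctrl.current_wrist_torque(),3))
cv2.imwrite("pics/s4.png",cv2.resize(ctrl.read_camera("side")[125:255,270:370],None,fx=4,fy=4,interpolation=cv2.INTER_CUBIC))
E
```

```text
20.56 tcp [ 0.5578 -0.0801  0.1574] F [ 1.89  0.83 -5.41] w 0.211
True 23.88 tcp [ 0.5581 -0.0802  0.1425] F [-0.36  0.97  7.22] w 0.214
 23.98 tcp [ 0.5581 -0.0802  0.1425] F [ 0.18 -0.05  6.33] w 0.215
 24.08 tcp [ 0.5581 -0.0802  0.1425] F [-0.42 -0.15  6.62] w 0.218
 24.18 tcp [ 0.5581 -0.0802  0.1425] F [-0.54  0.12  6.85] w 0.216
 24.28 tcp [ 0.5581 -0.0802  0.1425] F [-0.45  0.76  7.58] w 0.212
M [ 0.011  0.089 -0.003]
```

View pics/s4.png

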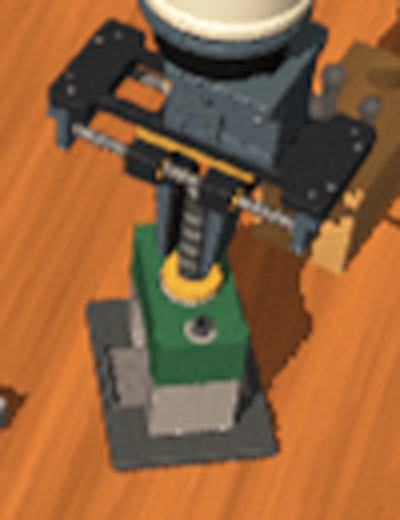

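```bash
python3 - <<'E'
from h import *
B=[.5581,-.0802]
ctrl.move_l([*B,.155],.02); st()
ctrl.move_l([*B,.27],.08); st()
ctrl.move_l([*D,.27],.12)
ctrl.move_l([*D,.180],.08); ctrl.sleep(.3); st()
s=ctrl.read_camera("side")
cv2.imwrite("pics/s5.png",cv2.resize(s[90:215,280:400],None,fx=4,fy=4,interpolation=cv2.INTER_CUBIC))
c=ctrl.move_l([*D,.112],.025,contact_N=5); st(c)
if not c:
    c=ctrl.move_l([*D,.104],.006,contact_N=5); st(c)
E
```

```text
25.13 tcp [ 0.5581 -0.0802  0.155 ] F [ 1.89  0.38 -3.22] w 0.217
 26.73 tcp [ 0.5579 -0.0801  0.2695] F [ 0.21 -0.45 -3.83] w 0.215
 30.71 tcp [ 0.4891 -0.3421  0.1802] F [ 0.8  -0.08 -3.87] w 0.214
False 33.62 tcp [ 0.489  -0.342   0.1121] F [ 0.21 -0.17 -3.25] w 0.218
True 34.48 tcp [ 0.489  -0.342   0.1069] F [-1.05  0.6   7.05] w 0.216
```

```bash
python3 - <<'E'
from h import *
ctrl.move_l([*D,.1072],.01)
ctrl.command_gripper(1.0); st()
ctrl.move_l([*D,.25],.1); 
ctrl.movej([57.897,28.281,77.091,0,74.628,-5.472]) if False else ctrl.goto([.42,.15,.30],R(1))
ctrl.sleep(.5); st()
t=ctrl.read_camera("top"); s=ctrl.read_camera("side")
a=cv2.resize(s[90:250,270:400],None,fx=3,fy=3,interpolation=cv2.INTER_CUBIC); b=cv2.resize(t[210:370,370:500],None,fx=3,fy=3,interpolation=cv2.INTER_CUBIC)
cv2.imwrite("pics/6.png",np.hstack([a,b]))
E
```

```text
35.92 tcp [ 0.489  -0.342   0.1072] F [ 0.14  0.3  -0.36] w 1.002
 39.81 tcp [0.42   0.1499 0.3   ] F [-0.35 -0.26 -0.36] w 1.002
```

View pics/6.png

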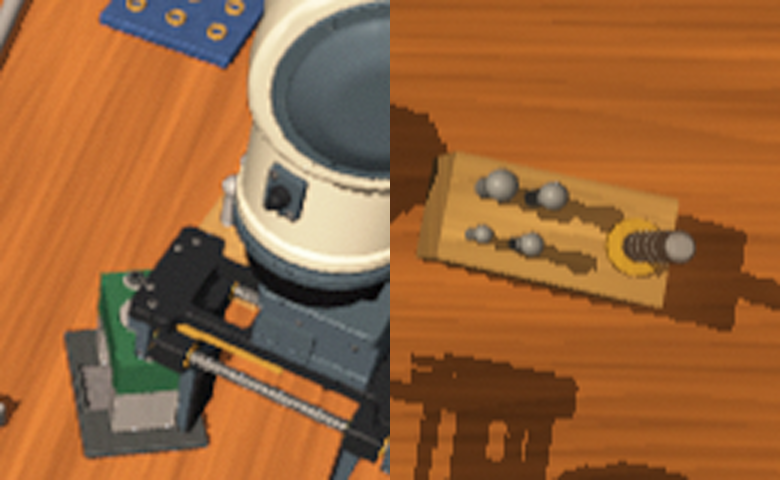

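```bash
python3 - <<'E'
from h import *
p=ctrl.current_tool_pos(); ctrl.goto([.28,.40,.30],R(1)); ctrl.sleep(.3)
t=ctrl.read_camera("top"); s=ctrl.read_camera("side")
a=cv2.resize(t[210:320,270:365],None,fx=4,fy=4,interpolation=cv2.INTER_CUBIC); b=cv2.resize(s[110:220,290:385],None,fx=4,fy=4,interpolation=cv2.INTER_CUBIC)
cv2.imwrite("pics/7.png",np.hstack([a,b])); st()
E
```

```text
41.42 tcp [0.2803 0.3997 0.3   ] F [0.36 0.45 0.81] w 1.0
```

View pics/7.png

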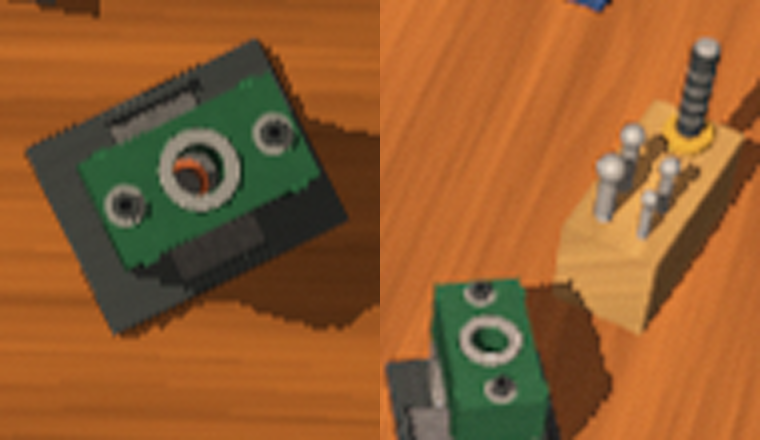

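The top view (crop about 195,175) shows the bush lying lower in the tray under the bore. In the side view the bore is clear, and the drift hangs upright in the rack (about 690,130).

```bash
python3 -c "
from bench import ctrl
print(ctrl.sign_off())"
```

```text
the job is handed in; nothing more can be done
None
```

The job is handed in, but no verdict came back: the bush was pressed out into the tray, the collar touched the boss at about 11 N, the drift hangs upright in its rack hole, and the arm went nowhere near the oiler, tin or hammer.

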